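# Fold the bifold guard of a surface grinder and load its magnetic chuck

## Robot

A 6-joint arm with a two-finger parallel gripper is mounted at the origin on the work surface. World frame = base frame: x ahead of the robot, y to its left, z up, the work surface at z = 0. Lengths are in m, angles in rad, forces in N, time in s.
With the tool pointing down it reaches from about 0.25 to 0.775 m from the base axis. Payload 8.9 kg.
Tool frame: the origin (TCP) lies at the very end of the fingers, on their centre line; the grasp point (between the pads) lies 19 mm behind it; z points along the fingers, y is the direction in which the jaws open and shut (so a half turn about z gives the same grasp; the last joint's range is limited). The gripper opens to 85 mm and grips with 20 to 120 N. Pads are 22 mm wide; open, the fingers measure 114 mm over their backs; the gripper's body (76 mm by 85 mm) begins 54 mm behind the grasp point. The pads swing forward as they close: fully open they stand 13 mm farther back than shut.
Start: joints at [0.964, 0.291, -0.153, 1.127, 0, 1.431], TCP at [0.237, 0.469, 0.231] pointing down, gripper open.
Joint ranges: [-2.52, 2.52], [-0.91, 1.74], [-1.3, 1.37], [-1.96, 2.02], [-1.52, 1.47], [-3.14, 3.14]. Speed limits (rad/s): [2.22, 2.22, 2.79, 3.14, 3.14, 3.14].

## Interface

Orientations are given as [roll, pitch, yaw] about the fixed x, y, z axes, in that order (R = Rz(yaw) Ry(pitch) Rx(roll)).
In Python, from station import status, vision, workorder gives the robot as it stands.
- The arm moves only by the tool apply_moves, never from a script. Its argument "deltas" is a list of rows, each a list of 2 entries, a list of its own where there are three numbers: the shift along the tool's x, y, z in m, then the turn about the tool's z in rad. In form: [[[dx, dy, dz], turn], ...]. A call has 1 to 5 rows; each row is the pose to reach, as a shift and turn from the pose commanded when the call began, along the tool's axes at that moment; what a row does not reach only later rows make up. A row lasts 1/12 s, in which the tool goes at most 41.7 mm and 7.16 degrees, less where a joint would pass 70% of its speed; a pose out of reach is approached as far as the arm can. A call with a gripper value outside its range is refused whole. "fingers" is the closure in counts, from 0 (fully open) to 255 (shut), set as the call begins (left out, the last holds). The fingers move at their own pace and stop on an object; "newtons" is the grip in N (left out, the last holds). Time passes only in rows, so rows that repeat a pose let the fingers close. It gives the time, the measured TCP pose, the force and the opening at its end, in the units of the state.
- status.read_state(): the state, without advancing time (a new reading comes with each control period).
- vision.read_camera(name): name is "side" or "top"; returns a dict with "color" (420x560x3 uint8, red, green, blue), "K" (3x3 intrinsics, pixels), "dist_coeffs" ([k1, k2, p1, p2, k3] as OpenCV has them; the pictures are not rectified), "rvec" (rotation vector, rad) and "tvec" (3), from world to camera coordinates, as OpenCV has them. Camera axes: x right, y down, z forward; pixel columns grow to the right and rows downward; lengths in m; the calibration is good to about 2 mm. A picture is of the moment at which its call begins. There is no depth.
- workorder.close_job(): hands the job in, once; it reports no verdict.
The state is a dict: "time": time; "qpos": joint angles; "qd": joint speeds; "joint_efforts": joint torques, N m; "ee_pos": TCP position; "ee_rot": TCP orientation; "ft_force": force on the tool from outside, world axes, zero at the start; "moment": the same for the moment, N m; "opening": finger opening in m.
Only numpy, scipy, OpenCV 4.12 (cv2) and the standard library are available. Lean on these libraries where they do the work, as an engineer would, in place of code of your own. Each camera call takes 0.05 s, during which the arm holds its last target.

## Task

Get the bench surface grinder loaded for its next job: first push the bifold front guard open along its sill until its two panels are folded flat against each other at the left side of the opening. Then lay the steel vice jaw on the magnetic chuck, bolt holes up, lengthwise about the middle of the raised back rail, and push it back so that it bears flush along the rail. Set it down gently, do not touch the grinding wheel, leave the things lying round about where they are, and leave the guard folded.

Things in the scene. Friction and masses are not known exactly. Their poses are not given: they have to be found in the camera images.
- grinder: the green fixed bench surface grinder, open above, elsewhere and slightly turned each time. Origin on the bench under the chuck's middle; x to its back (away from the robot), y to its left, z up. Door jambs 24 mm wide at y = +-164 mm, x -119 to -95 mm, top z 252; clear window along y = 172 mm, top z 250; column, wheel head and wheel guard at the right rear: y below -125, x above -13 mm, up to z 372.
- chuck_mid (a point): middle of the top face of the magnetic chuck: a flat steel block with thin brass stripes, 100 mm in x, 180 mm long in y, its face 166 mm above the bench. Axes as the grinder's: x to its back, y to its left (the guard's hinge side), z up. The clamps beside it are lower than its face.
- rail_mid (a point): middle of the chuck's back rail, on its front face at the height of the chuck's face, 50 mm behind chuck_mid; same axes. The rail is 180 mm long along y, 8 mm thick and stands 8 mm above the chuck's face. The 30 mm wide jaw bears on it when the jaw's centre is 15 mm in front (-x).
- post_hinge (a point): top of the guard's fixed vertical hinge, on the left door jamb, 247 mm above the bench; at x = -120, y = 150 mm in the grinder's frame, same axes. The hinges' and the sill track's line is the plane of the panels' inner faces, x = -120 mm when shut.
- guard_edge (a point): top of the free upright edge of the guard's second panel, mid-thickness, 247 mm above the bench. Its axes turn with that panel: -y out of the free edge, -x out of the outer face. Its foot runs in a sill track straight across the opening, so pushing the edge to the left makes the middle hinge come out towards the robot. Folded, it is at the fixed hinge.
- guard_middle (a point): top of the middle hinge, which joins the two panels. Each panel is an upright green frame with a clear window, 150 mm wide, 150 mm high (97 to 247 mm above the bench), 12 mm thick; the first hangs on the fixed hinge, the second on the first. Folded, the pair stands square out of the left end of the opening, this hinge 150 mm towards the robot.
- guard_handle (a point): middle of the upright dark D-handle on the second panel's outer face, 65 mm from the free edge: bar 10 mm thick, 80 mm tall (132 to 212 mm above the bench), its axis 36 mm out from the inner face (24 mm from the outer face).
- guard_post (a joint): angle of the first panel at the fixed hinge, rad: 0 shut (across the opening), 1.571 square out towards the robot; starts part open. It stays where it is left; light friction, 2 to 4 N at the free edge.
- guard_fold (a joint): fold of the second panel on the first at the middle hinge, rad: 0 in line, 3.142 folded flat against each other (stop). Always twice guard_post, because of the track.
- jaw_mid (a point): centre of the loose vice jaw: a plain steel bar 110 mm long (its x), 30 mm wide (y), 36 mm high (z), about 0.75 kg, with two dark bolt holes 66 mm apart in its top. It starts lying on the bench, holes up, left or right of the grinder; both ends are alike. It slides on the chuck with 4 to 7 N.
- jaw: the same jaw; origin at the centre of its underside
- wheel: the grinder's wheel, a light grey disc 125 mm across, 16 mm thick, axis along the grinder's x, in a cream guard; origin at its centre, 200 mm to the right of the chuck's middle, 265 mm above the bench. Do not touch.
- vblock: loose steel V-block, 60 x 45 x 41 mm; bystander, origin under its middle
- brush: bench brush lying flat, 180 mm; bystander, origin under its middle (on its length)
- spare_wheel: spare grinding wheel lying flat, a grey disc of 125 mm, 18 mm thick, with a bore; bystander, origin under its middle
Mind the look-alikes: they are no part of the job. Leave any green or purple look-alike of the jaw alone.

How it is judged:
On the way, in this order (a step that is already met when the one before it is completed fails the run):
1. the guard's panels are folded flat against each other (value of joint guard_fold above 3.06 rad), for 0.2 s.
2. the jaw lies on the chuck, flush along the back rail and about midway along it, the guard still folded (value of joint guard_fold above 3.06 rad and x of jaw_mid in the frame of chuck_mid between 0.032 and 0.038 m and y of jaw_mid in the frame of chuck_mid between -0.025 and 0.025 m and z of jaw_mid in the frame of chuck_mid between 0.0155 and 0.0205 m and angle between the x axis of jaw_mid and the y axis of chuck_mid, either way round below 0.035 rad and angle between jaw_mid's own z axis and vertical below 0.04 rad), for 0.2 s.
At the end, for the whole second after the job is handed in: The guard is folded flat (fold angle over 3.06 of 3.142 rad). The jaw lies flat on the chuck, holes up, flush along the back rail (gap at most 3 mm, within 2 degrees), its middle within 25 mm of the rail's middle, released and at rest (all of step 2 and linear speed of jaw below 0.01 m/s); the robot touches nothing.
It fails at once if the grinding wheel is touched (contact force between wheel and anything else above 2 N).
It fails at once if the jaw is dropped or slammed onto the chuck (faster than 0.45 m/s within 17 mm of its face) (linear speed of jaw above 0.45 m/s and z of jaw_mid in the frame of chuck_mid between 0 and 0.035 m and horizontal distance between jaw_mid and chuck_mid below 0.1 m).
It fails at once if the V-block, the brush or the spare wheel is moved more than 40 mm (distance of any of vblock, brush, spare_wheel from where it was at the start of the episode above 0.04 m).
It also fails if it takes over 67 s, if anything falls off the work surface, if the arm or the gripper's body presses on something with over 40 N, if the wrist force passes 120 N, or if a joint passes its speed limit or range.

## Working session

There is one attempt and no reset: what is moved stays moved. The work goes in short steps, Python scripts to look and compute and a tool call to move; the robot and the scene stay as the last step left them, time stands still between calls to the robot, and variables do not carry over. Pictures are saved under pics/ and viewed, and the job is handed in when it is done.

Besides the shell and the picture viewer there is one more tool, called after "Request:" as name(argument=value, ...) on one line, values as JSON. apply_moves: Moves the arm, as the interface text tells. Its arguments: {"type":"object","properties":{"deltas":{"type":"array","items":{"type":"array"}},"fingers":{"type":"number"},"newtons":{"type":"number"}},"required":["deltas"]}

```bash
ls; mkdir -p pics; cat > cap.py <<'E'
import sys,cv2,pickle
from station import status,vision
def cap(tag,names=("side","top")):
    out={}
    for n in names:
        d=vision.read_camera(n); out[n]=d
        cv2.imwrite(f"pics/{tag}_{n}.png",cv2.resize(d["color"][:,:,::-1],(784,588),interpolation=cv2.INTER_CUBIC))
        pickle.dump(d,open(f"pics/{tag}_{n}.pkl","wb"))
    return out
if __name__=="__main__":
    print(status.read_state()); o=cap(sys.argv[1])
    for n in o: print(n,{k:v for k,v in o[n].items() if k!="color"})
E
python3 cap.py a
```

```text
pics
{'time': 0.0, 'qpos': array([ 9.63704313e-01,  2.91298679e-01, -1.54136817e-01,  1.12673830e+00,
       -7.40026153e-06,  1.43149019e+00]), 'qd': array([-1.34310218e-03, -2.04647145e-03,  3.30885014e-04,  1.40652486e-03,
       -6.62061381e-04,  5.36262519e-05]), 'joint_efforts': array([ 1.54772606e-03, -5.37146151e+01,  3.31367397e+01,  1.61311944e-02,
        6.98733189e-06, -1.13528651e-05]), 'ee_pos': array([0.23646313, 0.46821367, 0.23071886]), 'ee_rot': array([-3.14022750e+00, -1.83941422e-04,  2.67380666e+00]), 'ft_force': array([-0.34525317,  0.45441649,  0.57552228]), 'moment': array([-0.00878869,  0.01017719, -0.00881819]), 'opening': 0.08521885990419109}
side {'K': array([[463.57726025,   0.        , 278.48516764],
       [  0.        , 463.57726025, 217.28858248],
       [  0.        ,   0.        ,   1.        ]]), 'dist_coeffs': array([-0.15141276,  0.        ,  0.        ,  0.        ,  0.        ]), 'rvec': array([ 1.59291441,  2.15021368, -0.73458783]), 'tvec': array([ 0.29405594, -0.23759776,  1.89533063])}
top {'K': array([[383.52138508,   0.        , 278.94730909],
       [  0.        , 383.52138508, 207.58009148],
       [  0.        ,   0.        ,   1.        ]]), 'dist_coeffs': array([0.00522855, 0.        , 0.        , 0.        , 0.        ]), 'rvec': array([ 2.16297867, -2.1994002 ,  0.08930235]), 'tvec': array([-0.11473021,  0.51720643,  1.34401614])}
```

View pics/a_side.png

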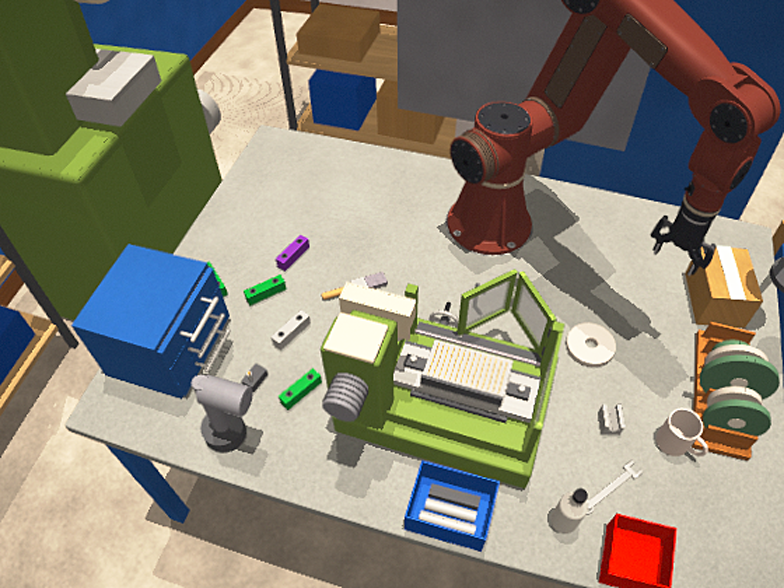

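View pics/a_top.png

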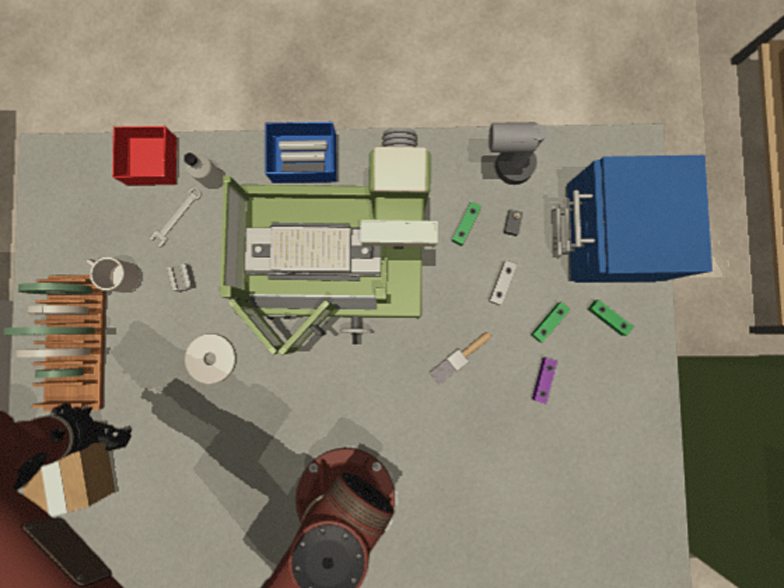

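The side and top views show the grinder in the middle, with the guard part open. Its middle hinge is at about (282,350) in the top view and its handle at about (318,325). Jaw candidates in the top view (scaled pixels):
- Grey bar at (503,283)
- Green bars at (466,223), (550,322) and (611,317)
- Purple bar at (545,380)

Only the grey one fits plain steel. I'll confirm it in an enlarged crop.

```bash
python3 - <<'E'
import cv2,pickle
d=pickle.load(open("pics/a_top.pkl","rb"))["color"][:,:,::-1]
cv2.imwrite("pics/a_crop1.png",cv2.resize(d[120:260,150:320],None,fx=4.2,fy=4.2,interpolation=cv2.INTER_CUBIC))
cv2.imwrite("pics/a_crop2.png",cv2.resize(d[140:290,300:460],None,fx=3.9,fy=3.9,interpolation=cv2.INTER_CUBIC))
d=pickle.load(open("pics/a_side.pkl","rb"))["color"][:,:,::-1]
cv2.imwrite("pics/a_crop3.png",cv2.resize(d[180:340,225:415],None,fx=3.7,fy=3.7,interpolation=cv2.INTER_CUBIC))
E
```

```text
(no output)
```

View pics/a_crop1.png

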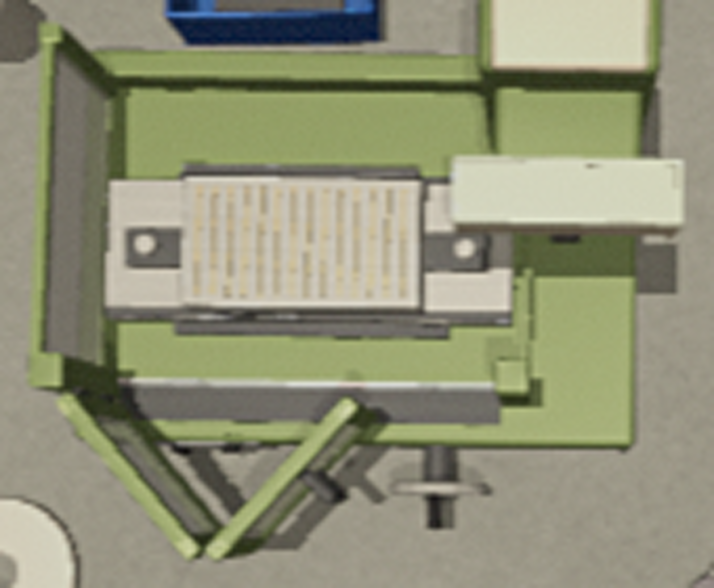

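View pics/a_crop2.png

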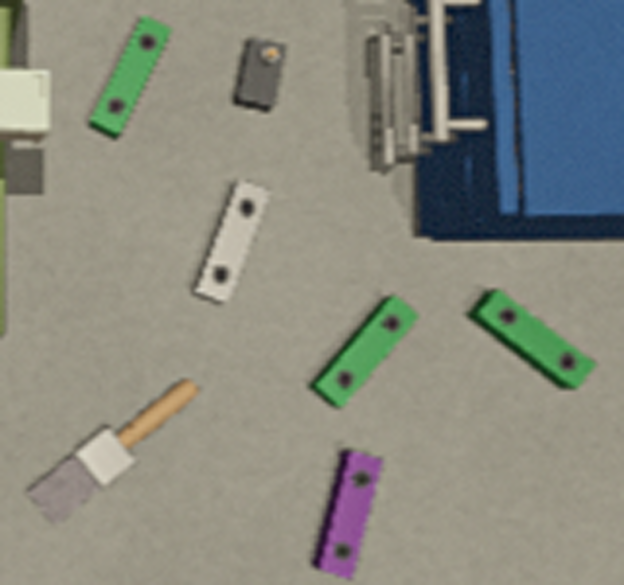

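View pics/a_crop3.png

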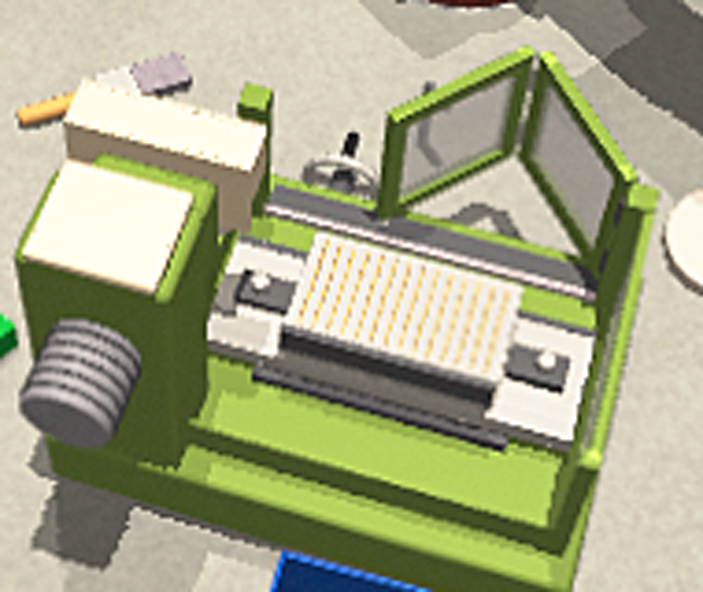

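The enlarged crops show one plain light steel bar with two dark holes, in crop 2 at (232,240). That is the jaw. The other bars are green or purple, and the dark block is shorter. Next I'll measure everything.

```bash
cat > geo.py <<'E'
import numpy as np,cv2,pickle
def load(t,n): return pickle.load(open(f"pics/{t}_{n}.pkl","rb"))
def ray(d,uv):
    p=cv2.undistortPoints(np.array([[uv]],float),d["K"],d["dist_coeffs"])[0,0]
    R=cv2.Rodrigues(d["rvec"])[0]; c=-R.T@d["tvec"]; v=R.T@np.array([p[0],p[1],1]); return c,v/np.linalg.norm(v)
def onz(d,uv,z):
    c,v=ray(d,uv); return c+v*(z-c[2])/v[2]
def tri(d1,u1,d2,u2):
    a,v=ray(d1,u1);b,w=ray(d2,u2); s=np.linalg.lstsq(np.c_[v,-w],b-a,rcond=None)[0]
    p,q=a+s[0]*v,b+s[1]*w; return (p+q)/2,np.linalg.norm(p-q)
def proj(d,P): return cv2.projectPoints(np.array(P,float).reshape(-1,1,3),d["rvec"],d["tvec"],d["K"],d["dist_coeffs"])[0][:,0]
E
python3 - <<'E'
from geo import *
np.set_printoptions(precision=4,suppress=True)
t=load("a","top"); s=load("a","side")
c1=lambda u,v:(150+u/4.2-.4,120+v/4.2-.4)
c3=lambda u,v:(225+u/3.7-.4,180+v/3.7-.4)
for n,uv,z in [("ljamb",(45,370),.252),("rjamb",(512,378),.252),("chFL",(184,310),.166),("chFR",(425,310),.166),("railBL",(183,177),.174),("railBR",(420,177),.174),("middle",(205,552),.247),("edge",(350,404),.247),("hdl",(327,485),.212),("posth",(72,400),.247)]:
    print(n,onz(t,c1(*uv),z))
for n,uv,z in [("ljamb",(641,192),.252),("rjamb",(255,98),.252),("edge",(393,115),.247),("middle",(535,58),.247),("chFL",(522,290),.166),("chFR",(320,236),.166),("posth",(628,182),.247)]:
    print("side",n,onz(s,c3(*uv),z))
# jaw
im=t["color"]; hsv=cv2.cvtColor(im,cv2.COLOR_RGB2HSV)
roi=np.zeros(im.shape[:2],np.uint8); roi[183:222,345:375]=1
m=((hsv[...,2]>185)&(hsv[...,1]<40)).astype(np.uint8)*roi
cn=max(cv2.findContours(m,0,1)[0],key=cv2.contourArea)
r=cv2.minAreaRect(cn);bx=cv2.boxPoints(r)
print(r,cv2.contourArea(cn)); P=np.array([onz(t,b,.036) for b in bx]);print(P,P.mean(0),np.linalg.norm(np.diff(P,axis=0),axis=1))
c2=lambda u,v:(300+u/3.9-.4,140+v/3.9-.4)
a,b=onz(t,c2(247,208),.036),onz(t,c2(221,273),.036);print(a,b,(a+b)/2,np.linalg.norm(a-b),np.arctan2(*(a-b)[1::-1]))
for n,uv in [("vb",(180/1.4,277/1.4)),("spare",(210/1.4,358/1.4)),("brush",(460/1.4,357/1.4))]: print(n,onz(t,uv,.02))
E
```

```text
ljamb [0.5021 0.2273 0.252 ]
rjamb [ 0.491  -0.1007  0.252 ]
chFL [0.5534 0.1488 0.166 ]
chFR [ 0.5504 -0.034   0.166 ]
railBL [0.654  0.1479 0.174 ]
railBR [ 0.651  -0.0319  0.174 ]
middle [0.3729 0.116  0.247 ]
edge [0.4749 0.0138 0.247 ]
hdl [0.4186 0.035  0.212 ]
posth [0.481  0.2096 0.247 ]
side ljamb [0.4979 0.2233 0.252 ]
side rjamb [ 0.494  -0.1018  0.252 ]
side edge [0.4747 0.0123 0.247 ]
side middle [0.3797 0.115  0.247 ]
side chFL [0.5602 0.1492 0.166 ]
side chFR [ 0.5557 -0.0257  0.166 ]
side posth [0.4872 0.2119 0.247 ]
((359.3377990722656, 201.44024658203125), (7.358584880828857, 29.82943344116211), 20.2248592376709) 182.5
[[ 0.4866 -0.3751  0.036 ]
 [ 0.5851 -0.4147  0.036 ]
 [ 0.5756 -0.4388  0.036 ]
 [ 0.4772 -0.3991  0.036 ]] [ 0.5311 -0.4069  0.036 ] [0.1061 0.0259 0.1061]
[ 0.5609 -0.4206  0.036 ] [ 0.5023 -0.3951  0.036 ] [ 0.5316 -0.4078  0.036 ] 0.06386934891770361 -0.41001052531137644
vb [0.559  0.4119 0.02  ]
spare [0.3528 0.3335 0.02  ]
brush [ 0.3447 -0.2955  0.02  ]
```

```bash
python3 - <<'E'
from geo import *
np.set_printoptions(precision=4,suppress=True)
t=load("a","top"); im=t["color"]; g=cv2.cvtColor(im,cv2.COLOR_RGB2GRAY)
big=cv2.resize(im[150:205,150:320,::-1],None,fx=4.6,fy=4.6,interpolation=cv2.INTER_CUBIC)
g=cv2.GaussianBlur(g.astype(np.float32),(0,0),.7)
def hline(cols,r0,r1,z,sgn):
    P=[]
    for c in cols:
        col=g[r0:r1,c]; d=np.diff(col)*sgn; k=int(np.argmax(d))
        if 0<k<len(d)-1:
            a,b,e=d[k-1:k+2]; k=k+.5*(a-e)/(a-2*b+e)
        P.append(onz(t,(c,r0+k+.5),z))
    P=np.array(P); f=np.polyfit(P[:,1],P[:,0],1); res=P[:,0]-np.polyval(f,P[:,1])
    ok=abs(res)<.0015; f=np.polyfit(P[ok,1],P[ok,0],1)
    print("slope",f[0],"x at y=.06",np.polyval(f,.06),"n",ok.sum(),len(P),"std",res[ok].std(),"row",)
print("chuck front z166");hline(range(196,248),188,199,.166,-1)
print("rail back z174");hline(range(196,248),157,168,.174,1)
print("sill?");hline(range(185,265),207,214,.10,1)
print("base front edge z?");hline(range(215,300),218,230,.06,-1)
print("table front");hline(range(178,270),190,199,.15,-1)
print("back wall");hline(range(180,262),133,144,.2,1)
s=load("a","side"); m=im
print([ (z,onz(t,(150+512/4.2-.4,120+378/4.2-.4),z)) for z in (.252,)])
E
```

```text
chuck front z166
slope 0.020912317090690136 x at y=.06 0.5544467082305273 n 52 52 std 0.0003846222239195115 row
rail back z174
slope 0.039897035842870146 x at y=.06 0.6521346968700581 n 52 52 std 0.000501088650526035 row
sill?
slope 0.031661530563802574 x at y=.06 0.505078553199694 n 80 80 std 0.0004228639915478633 row
base front edge z?
slope 0.029582205922844666 x at y=.06 0.4582395081540038 n 70 85 std 0.00042465743999858417 row
table front
slope 0.02907631579506522 x at y=.06 0.5557531432267735 n 91 92 std 0.0009161472636111575 row
back wall
slope 0.02804535446076395 x at y=.06 0.7123102277403949 n 82 82 std 0.0005607425248954612 row
[(0.252, array([ 0.491 , -0.1007,  0.252 ]))]
```

```bash
cat >> geo.py <<'E'
from scipy.spatial.transform import Rotation as Ro
O=np.array([.603,.0585,0]); YAW=-.03
def g2w(p): return O+Ro.from_euler('z',YAW).apply(p)
def w2g(p): return Ro.from_euler('z',YAW).inv().apply(np.asarray(p)-O)
def delta(target,yaw):
    from station import status
    s=status.read_state(); R=Ro.from_euler('xyz',s["ee_rot"])
    d=R.inv().apply(np.asarray(target)-s["ee_pos"]); turn=-(((yaw-s["ee_rot"][2])+np.pi)%(2*np.pi)-np.pi)
    print("t",s["time"],"pos",s["ee_pos"].round(4),"rot",s["ee_rot"].round(4),"F",s["ft_force"].round(1),"open",round(s["opening"],4),"q",s["qpos"].round(2))
    print("grinder frame",w2g(s["ee_pos"]).round(4),"delta",d.round(4),"turn",round(turn,4),"rows",np.linalg.norm(d)/.0417,abs(turn)/.125)
E
python3 - <<'E'
from geo import *
np.set_printoptions(precision=4,suppress=True)
t=load("a","top");s=load("a","side")
u=(150+437/4.2-.4,120+485/4.2-.4)
print("handwheel",tri(t,u,s,(225+340/3.7-.4,180+172/3.7-.4)))
h=g2w([-.120-.0725,.150-.183,.172]);print("handle",h)
for n,d in(("t",t),("s",s)): print(n,proj(d,[h+[0,0,.04],h-[0,0,.04],g2w([-.12,.15,.247]),g2w([-.05,.09,.166]),g2w([.05,-.09,.166])]))
delta([.408,-.008,.30],1.541)
E
```

```text
handwheel (array([ 0.419 , -0.0371,  0.0732]), np.float64(0.003096449977510188))
handle [0.4096 0.0313 0.172 ]
t [[228.7028 238.0301]
 [231.8969 238.0539]
 [165.952  212.6518]
 [193.0404 192.6891]
 [250.12   162.4713]]
s [[340.4238 203.3555]
 [338.2748 218.3025]
 [394.3421 228.8956]
 [366.2142 256.8532]
 [300.7178 267.7559]]
t 0.1 pos [0.2365 0.4683 0.2308] rot [-3.1405 -0.0002  2.6737] F [ 0.4  0.1 -0.7] open 0.0854 q [ 0.96  0.29 -0.15  1.13  0.    1.43]
grinder frame [-0.3786  0.3986  0.2308] delta [-0.3678 -0.3478 -0.0689] turn 1.1327 rows 12.252520150142802 9.061973667808878
```

Request:
apply_moves(deltas=[[[0,0,-0.04],0],[[-0.02,-0.02,-0.069],0.1],[[-0.05,-0.05,-0.069],0.22],[[-0.08,-0.075,-0.069],0.34],[[-0.11,-0.1,-0.069],0.46]], fingers=255, newtons=60)

```text
time: 0.52
ee_pos: [0.2899, 0.3283, 0.3005]
ee_rot: [3.141, 0.0, 2.209]
ft_force: [1.7, 0.9, 0.1]
opening: 0.0257
```

```bash
python3 -c "
from geo import *
delta([.408,-.008,.30],1.541)"
```

```text
t 0.5167 pos [0.2899 0.3283 0.3005] rot [3.1410e+00 1.0000e-04 2.2092e+00] F [1.7 0.9 0.1] open 0.0257 q [ 0.68  0.09 -0.22  1.26 -0.    1.61]
grinder frame [-0.3211  0.2603  0.3005] delta [-0.3405 -0.1056  0.0005] turn 0.6682 rows 8.54883946018279 5.345710839963637
```

Request:
apply_moves(deltas=[[[-0.04,-0.012,0],0.12],[[-0.08,-0.024,0],0.24],[[-0.12,-0.037,0],0.36],[[-0.16,-0.049,0],0.48],[[-0.2,-0.062,0],0.6]])

```text
time: 0.93
ee_pos: [0.3598, 0.1317, 0.3003]
ee_rot: [3.141, -0.0, 1.608]
ft_force: [1.4, -0.1, 0.2]
opening: -0.0003
```

```bash
python3 -c "
from geo import *
delta([.408,-.008,.30],1.541)"
```

```text
t 0.9333 pos [0.3598 0.1317 0.3003] rot [ 3.1413e+00 -1.0000e-04  1.6082e+00] F [ 1.4 -0.1  0.2] open -0.0003 q [ 0.16 -0.02 -0.34  1.25  0.    1.69]
grinder frame [-0.2453  0.0658  0.3003] delta [-0.1414  0.0429  0.0003] turn 0.0672 rows 3.542861654141223 0.5377989773947718
```

Request:
apply_moves(deltas=[[[-0.04,0.012,0],0.06],[[-0.08,0.024,0],0.067],[[-0.12,0.036,0],0.067],[[-0.141,0.043,0.02],0.067],[[-0.141,0.043,0.06],0.067]])

```text
time: 1.35
ee_pos: [0.413, -0.0099, 0.2424]
ee_rot: [3.134, 0.002, 1.542]
ft_force: [1.3, 1.0, 0.2]
opening: -0.0
```

```bash
python3 -c "
from geo import *
delta([.408,-.008,.187],1.541)
from cap import cap
cap('b')"
```

```text
t 1.35 pos [ 0.413  -0.0099  0.2424] rot [3.1338e+00 2.5000e-03 1.5423e+00] F [1.3 1.  0.2] open -0.0 q [-0.2   0.06 -0.41  1.09 -0.    1.4 ]
grinder frame [-0.1879 -0.0741  0.2424] delta [ 0.0019 -0.0054  0.0554] turn 0.0013 rows 1.3356993239266135 0.010333246851089939
```

View pics/b_side.png

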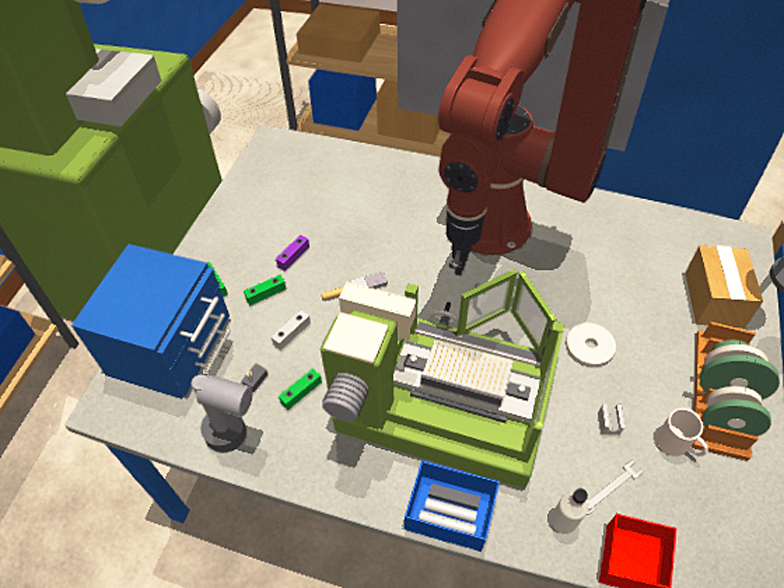

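The side view shows the closed fingers at about (457,265), to the right of the handle at (478,275) and clear of the panels. Now I descend.

Request:
apply_moves(deltas=[[[0,-0.005,0.03],0],[[0,-0.005,0.055],0],[[0,-0.005,0.055],0]])

```text
time: 1.7
ee_pos: [0.4016, -0.0044, 0.1834]
ee_rot: [-3.137, -0.001, 1.548]
ft_force: [-1.0, 0.6, -0.4]
opening: 0.0001
```

Request:
apply_moves(deltas=[[[0.012,0,0],0],[[0.024,0,0],0],[[0.034,0,0],0],[[0.044,0,0],0],[[0.054,0,0],0]])

```text
time: 2.12
ee_pos: [0.406, 0.0494, 0.1867]
ee_rot: [3.14, 0.001, 1.547]
ft_force: [0.4, -3.3, 1.5]
opening: -0.0002
```

```bash
python3 -c "
from geo import *
delta([.408,-.008,.187],1.541)
from cap import cap
cap('c')"
```

```text
t 2.1167 pos [0.406  0.0494 0.1867] rot [3.1396e+00 6.0000e-04 1.5474e+00] F [ 0.4 -3.3  1.5] open -0.0002 q [-0.06  0.1  -0.51  0.95 -0.    1.54]
grinder frame [-0.1967 -0.015   0.1867] delta [-0.0573  0.0034 -0.0002] turn 0.0064 rows 1.3773355389388635 0.050802104693364214
```

View pics/c_side.png

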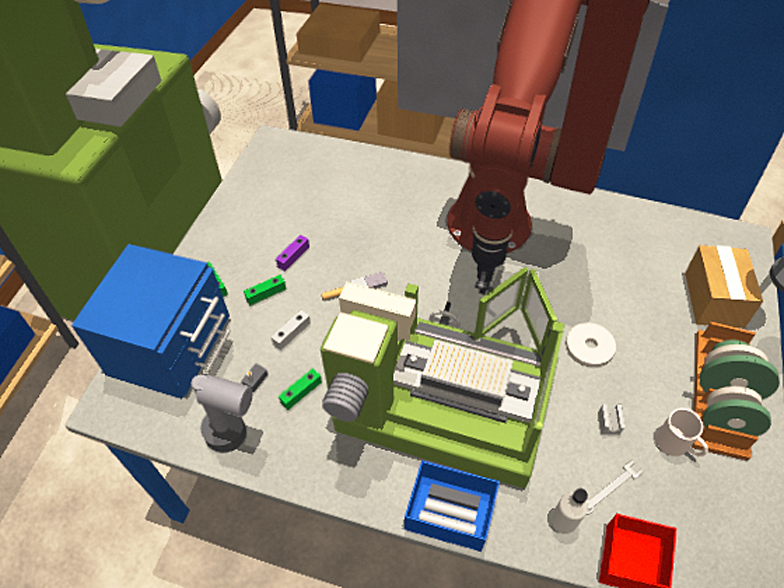

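The side view shows the guard moving: its free edge went from px 462 to 477, at about 3 N. I keep pushing.

Request:
apply_moves(deltas=[[[0.015,0,0],0],[[0.03,0,0],0],[[0.045,0,0],0],[[0.06,0,0],0],[[0.07,0,0],0]])

```text
time: 2.63
ee_pos: [0.4073, 0.1195, 0.1857]
ee_rot: [3.141, -0.0, 1.547]
ft_force: [0.2, -2.8, 1.4]
opening: 0.0005
```

Request:
apply_moves(deltas=[[[0.01,0,0],0],[[0.018,0,0],0],[[0.024,0,0],0],[[0.03,0,0],0],[[0.034,0,0],0]])

```text
time: 3.05
ee_pos: [0.4076, 0.153, 0.1852]
ee_rot: [-3.141, 0.0, 1.547]
ft_force: [1.6, -3.1, -0.4]
opening: -0.0004
```

```bash
python3 -c "
from geo import *
delta([.408,-.008,.187],1.541)
from cap import cap
cap('d')"
```

```text
t 3.05 pos [0.4076 0.153  0.1852] rot [-3.1414e+00  2.0000e-04  1.5468e+00] F [ 1.6 -3.1 -0.4] open -0.0004 q [ 0.19  0.16 -0.46  0.96 -0.    1.79]
grinder frame [-0.1982  0.0886  0.1852] delta [-0.1609  0.0043 -0.0018] turn 0.0058 rows 3.8601795225235067 0.046776790971939874
```

View pics/d_side.png

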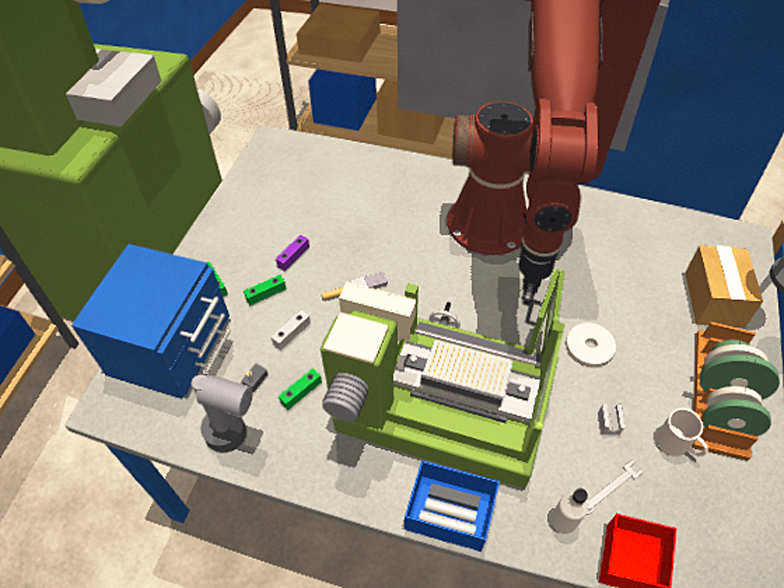

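The guard is nearly folded: the panels now form one narrow V at (555,300). I push the last ~10 mm slowly and watch the force.

Request:
apply_moves(deltas=[[[0.004,0,0],0],[[0.007,0,0],0],[[0.008,0,0],0],[[0.009,0,0],0],[[0.01,0,0],0]])

```text
time: 3.57
ee_pos: [0.408, 0.1625, 0.1854]
ee_rot: [3.141, 0.0, 1.547]
ft_force: [1.6, -1.5, 0.2]
opening: 0.0001
```

Request:
apply_moves(deltas=[[[0.001,0,0],0],[[0.002,0,0],0],[[0.002,0,0],0]])

```text
time: 3.82
ee_pos: [0.4079, 0.1647, 0.1853]
ee_rot: [-3.142, -0.0, 1.547]
ft_force: [1.2, -1.3, 0.5]
opening: -0.0001
```

Request:
apply_moves(deltas=[[[0.001,0,0],0],[[0.002,0,0],0],[[0.003,0,0],0],[[0.003,0,0],0]])

```text
time: 4.15
ee_pos: [0.4079, 0.1678, 0.1853]
ee_rot: [-3.141, -0.0, 1.547]
ft_force: [1.1, -1.0, 0.2]
opening: -0.0
```

```bash
python3 -c "
from geo import *
delta([.408,-.008,.187],1.541)
from cap import cap
o=cap('e',('top',))
d=o['top']['color'][:,:,::-1]
cv2.imwrite('pics/e_crop.png',cv2.resize(d[150:270,140:260],None,fx=5,fy=5,interpolation=cv2.INTER_CUBIC))"
```

```text
t 4.15 pos [0.4079 0.1678 0.1853] rot [-3.1415e+00 -2.0000e-04  1.5469e+00] F [ 1.1 -1.   0.2] open -0.0 q [ 0.22  0.17 -0.44  0.96  0.    1.82]
grinder frame [-0.1983  0.1034  0.1853] delta [-0.1757  0.0043 -0.0017] turn 0.0059 rows 4.215019552039898 0.047576979036271894
```

View pics/e_crop.png

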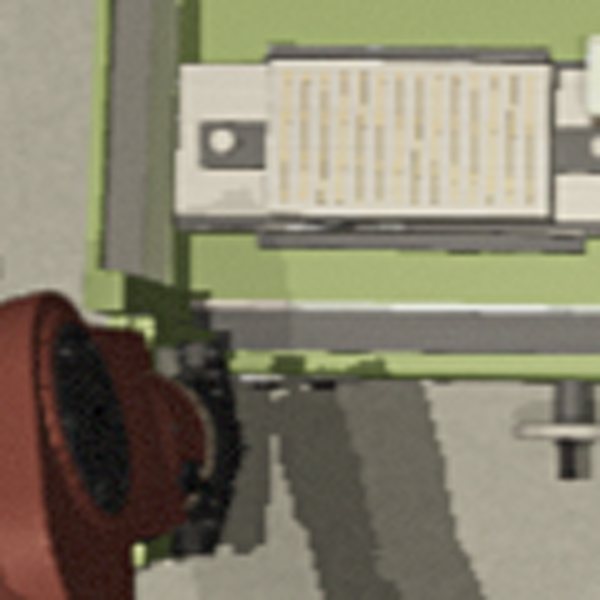

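The arm hides the guard here, so I go on by force, 1 mm at a time, until it meets the stop.

Request:
apply_moves(deltas=[[[0.001,0,0],0],[[0.002,0,0],0],[[0.003,0,0],0],[[0.003,0,0],0]])

```text
time: 4.53
ee_pos: [0.408, 0.1697, 0.1853]
ee_rot: [3.141, 0.002, 1.546]
ft_force: [1.2, -6.7, 0.7]
opening: 0.0002
```

```bash
python3 -c "
from geo import *
delta([.408,-.008,.187],1.541)
from cap import cap
o=cap('f',('side',))
d=o['side']['color'][:,:,::-1]
cv2.imwrite('pics/f_crop.png',cv2.resize(d[150:290,310:450],None,fx=4.2,fy=4.2,interpolation=cv2.INTER_CUBIC))"
```

```text
t 4.5333 pos [0.408  0.1697 0.1853] rot [3.1415e+00 2.4000e-03 1.5462e+00] F [ 1.2 -6.7  0.7] open 0.0002 q [ 0.23  0.17 -0.44  0.96 -0.    1.83]
grinder frame [-0.1982  0.1053  0.1853] delta [-0.1776  0.0044 -0.0013] turn 0.0052 rows 4.261501229598846 0.04145558395006432
```

View pics/f_crop.png

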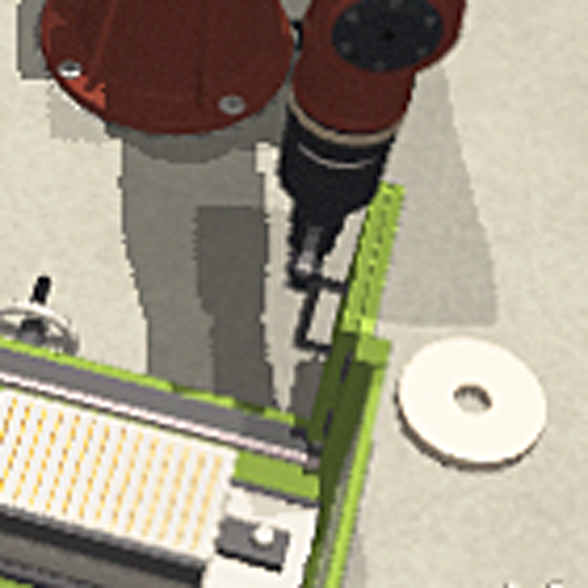

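The panels look flat together, and the force stepped up to 6.7 N. One more small push to confirm the stop, then I back off.

Request:
apply_moves(deltas=[[[0.001,0,0],0],[[0.0015,0,0],0],[[0.0015,0,0],0],[[0.0015,0,0],0]])

```text
time: 4.92
ee_pos: [0.408, 0.1699, 0.1852]
ee_rot: [3.142, 0.005, 1.545]
ft_force: [0.7, -14.2, 2.3]
opening: 0.0001
```

Request:
apply_moves(deltas=[[[-0.004,0,0],0],[[-0.015,0,0],0],[[-0.04,0,0],0],[[-0.07,0,-0.01],0],[[-0.1,0,-0.03],0]])

```text
time: 5.33
ee_pos: [0.4037, 0.0713, 0.214]
ee_rot: [-3.138, -0.001, 1.549]
ft_force: [0.8, -0.4, -0.5]
opening: 0.0002
```

```bash
python3 -c "
from geo import *
delta([.408,-.008,.187],1.541)
from cap import cap
o=cap('g')
d=o['side']['color'][:,:,::-1]
a=cv2.resize(d[150:290,310:450],None,fx=2.8,fy=2.8,interpolation=cv2.INTER_CUBIC)
d=o['top']['color'][:,:,::-1]
b=cv2.resize(d[160:300,100:240],None,fx=2.8,fy=2.8,interpolation=cv2.INTER_CUBIC)
cv2.imwrite('pics/g_crop.png',np.hstack([a,b]))"
```

```text
t 5.3333 pos [0.4037 0.0713 0.214 ] rot [-3.1376e+00 -8.0000e-04  1.5486e+00] F [ 0.8 -0.4 -0.5] open 0.0002 q [-0.    0.09 -0.46  1.03  0.    1.59]
grinder frame [-0.1996  0.0068  0.214 ] delta [-0.0792  0.0062  0.0269] turn 0.0076 rows 2.0103428118332007 0.06062381334686506
```

View pics/g_crop.png

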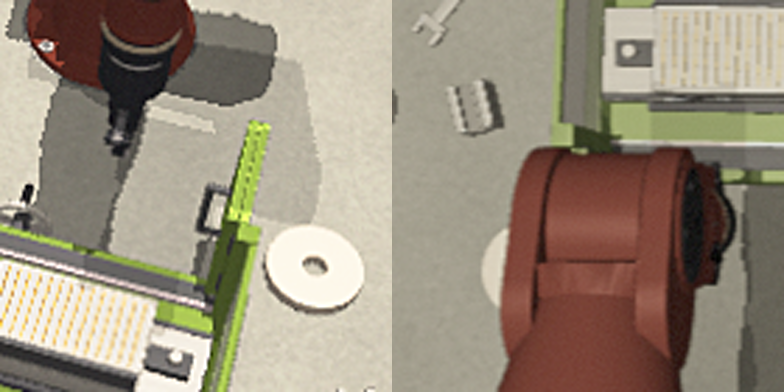

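The guard is folded flat: 14 N at the stop, and it stayed put when I backed off. Now to the jaw.

```bash
python3 -c "
from geo import *
delta([.531,-.407,.30],2.745)"
```

```text
t 5.4333 pos [0.4067 0.0691 0.2173] rot [3.1385e+00 2.0000e-04 1.5436e+00] F [0.8 0.8 0. ] open 0.0001 q [-0.01  0.08 -0.45  1.03 -0.    1.59]
grinder frame [-0.1966  0.0047  0.2173] delta [-0.4726  0.1375 -0.0822] turn -1.2014 rows 11.965960922258029 9.611524315414457
```

Request:
apply_moves(deltas=[[[0,0,-0.04],0],[[-0.02,0,-0.076],-0.1],[[-0.05,0.01,-0.082],-0.2],[[-0.09,0.02,-0.082],-0.32],[[-0.13,0.03,-0.082],-0.44]], fingers=0)

```text
time: 5.85
ee_pos: [0.4309, -0.0484, 0.298]
ee_rot: [3.139, 0.0, 1.965]
ft_force: [0.9, 0.0, -1.2]
opening: 0.0603
```

```bash
python3 -c "
from geo import *
delta([.531,-.407,.30],2.745)"
```

```text
t 5.85 pos [ 0.4309 -0.0484  0.298 ] rot [3.1395e+00 3.0000e-04 1.9647e+00] F [ 0.9  0.  -1.2] open 0.0603 q [-0.28  0.08 -0.24  1.25  0.    0.9 ]
grinder frame [-0.1688 -0.112   0.298 ] delta [-0.3695 -0.0451 -0.002 ] turn -0.7803 rows 8.92796121960344 6.242620328394501
```

Request:
apply_moves(deltas=[[[-0.04,-0.005,0],-0.12],[[-0.08,-0.01,0],-0.24],[[-0.12,-0.015,0],-0.36],[[-0.16,-0.02,0],-0.48],[[-0.2,-0.025,0],-0.6]])

```text
time: 6.27
ee_pos: [0.482, -0.2407, 0.2969]
ee_rot: [3.141, -0.0, 2.559]
ft_force: [1.3, 0.3, 0.2]
opening: 0.0851
```

```bash
python3 -c "
from geo import *
delta([.531,-.407,.25],2.745)"
```

```text
t 6.2667 pos [ 0.482  -0.2407  0.2969] rot [ 3.1405e+00 -3.0000e-04  2.5590e+00] F [1.3 0.3 0.2] open 0.0851 q [-0.6   0.29  0.02  1.3   0.   -0.02]
grinder frame [-0.112  -0.3027  0.2969] delta [-0.1324 -0.1119  0.0468] turn -0.186 rows 4.30644915224377 1.4879201929344283
```

Request:
apply_moves(deltas=[[[-0.03,-0.025,0.01],-0.1],[[-0.06,-0.05,0.02],-0.186],[[-0.09,-0.076,0.03],-0.186],[[-0.12,-0.1,0.04],-0.186],[[-0.132,-0.112,0.047],-0.186]])

```text
time: 6.68
ee_pos: [0.5298, -0.4092, 0.2476]
ee_rot: [3.141, -0.001, 2.737]
ft_force: [0.6, 0.2, -0.6]
opening: 0.0854
```

```bash
python3 -c "
from geo import *
from cap import cap
o=cap('h')
delta([.531,-.407,.11],2.745)
d=o['side']['color'][:,:,::-1]
a=cv2.resize(d[160:300,140:280],None,fx=2.8,fy=2.8,interpolation=cv2.INTER_CUBIC)
d=o['top']['color'][:,:,::-1]
b=cv2.resize(d[130:270,280:420],None,fx=2.8,fy=2.8,interpolation=cv2.INTER_CUBIC)
cv2.imwrite('pics/h_crop.png',np.hstack([a,b]))"
```

```text
t 6.7833 pos [ 0.5289 -0.4077  0.2468] rot [ 3.1398 -0.0033  2.7363] F [-1.   0.3 -0.1] open 0.0855 q [-0.77  0.57  0.33  1.33  0.   -0.36]
grinder frame [-0.0601 -0.4682  0.2468] delta [-0.0021  0.0013  0.1368] turn -0.0087 rows 3.2821440214477238 0.06991545506907926
```

View pics/h_crop.png

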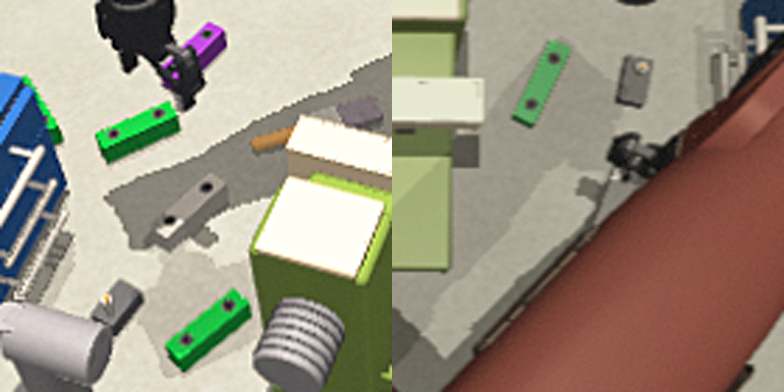

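The jaw is visible in the side crop, with holes at (207,187) and (170,219). I cross-check it from this view.

```bash
python3 -c "
from geo import *
s=load('h','side');c=lambda u,v:(140+u/2.8-.4,160+v/2.8-.4)
a,b=onz(s,c(207,187),.036),onz(s,c(170,219),.036);print(a,b,(a+b)/2,np.linalg.norm(a-b),np.arctan2(*(b-a)[1::-1]))"
```

```text
[ 0.49924543 -0.39622306  0.036     ] [ 0.55907673 -0.42255511  0.036     ] [ 0.52916108 -0.40938908  0.036     ] 0.06536942830074814 -0.41459469551313566
```

Request:
apply_moves(deltas=[[[-0.0015,0,0.04],0],[[-0.0015,0,0.08],0],[[-0.0015,0,0.12],0],[[-0.0015,0,0.15],0],[[-0.0015,0,0.17],0]])

```text
time: 7.2
ee_pos: [0.5295, -0.4035, 0.0769]
ee_rot: [3.139, -0.004, 2.74]
ft_force: [-1.2, -0.2, 0.4]
opening: 0.0856
```

```bash
python3 -c "
from geo import *
from cap import cap
delta([.5303,-.4083,.012],2.737)
o=cap('i')
d=o['side']['color'][:,:,::-1]
a=cv2.resize(d[160:300,140:280],None,fx=2.8,fy=2.8,interpolation=cv2.INTER_CUBIC)
d=o['top']['color'][:,:,::-1]
b=cv2.resize(d[130:270,280:420],None,fx=2.8,fy=2.8,interpolation=cv2.INTER_CUBIC)
cv2.imwrite('pics/i_crop.png',np.hstack([a,b]))"
```

```text
t 7.2 pos [ 0.5295 -0.4035  0.0769] rot [ 3.1391 -0.0039  2.7396] F [-1.2 -0.2  0.4] open 0.0856 q [-0.76  0.67  0.04  0.95  0.   -0.36]
grinder frame [-0.0596 -0.464   0.0769] delta [-0.0029 -0.0042  0.0649] turn 0.0026 rows 1.5606528265131459 0.02045553066134076
```

View pics/i_crop.png

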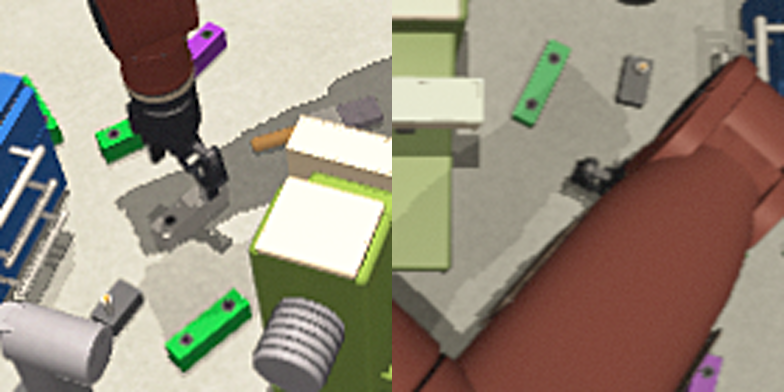

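Request:
apply_moves(deltas=[[[0,0,0],0],[[0,0,0],0]])

```text
time: 7.47
ee_pos: [0.5319, -0.4066, 0.0825]
ee_rot: [-3.141, 0.003, 2.739]
ft_force: [1.3, -0.1, -0.0]
opening: 0.0853
```

```bash
python3 -c "
from geo import *
delta([.5303,-.4083,.012],2.737)"
```

```text
t 7.4667 pos [ 0.5319 -0.4066  0.0825] rot [-3.141e+00  2.600e-03  2.739e+00] F [ 1.3 -0.1 -0. ] open 0.0853 q [-0.76  0.67  0.05  0.95  0.   -0.36]
grinder frame [-0.0572 -0.467   0.0825] delta [ 0.001  -0.0021  0.0705] turn 0.002 rows 1.6908308624447967 0.016245197054605143
```

Request:
apply_moves(deltas=[[[0.001,-0.002,0.03],0],[[0.001,-0.002,0.05],0],[[0.001,-0.002,0.062],0],[[0.001,-0.002,0.068],0],[[0.001,-0.002,0.068],0]])

```text
time: 7.88
ee_pos: [0.5292, -0.4077, 0.0124]
ee_rot: [3.141, -0.0, 2.739]
ft_force: [0.0, 1.1, 0.2]
opening: 0.0852
```

Request:
apply_moves(deltas=[[[0,0,0],0],[[0,0,0],0],[[0,0,0],0],[[0,0,0],0],[[0,0,0],0]], fingers=120, newtons=30)

```text
time: 8.3
ee_pos: [0.5294, -0.408, 0.013]
ee_rot: [-3.141, 0.001, 2.739]
ft_force: [0.2, -0.4, 1.0]
opening: 0.0449
```

```bash
python3 -c "
from geo import *
delta([.5303,-.4083,.012],2.737)"
```

```text
t 8.3 pos [ 0.5294 -0.408   0.013 ] rot [-3.1413e+00  9.0000e-04  2.7385e+00] F [ 0.2 -0.4  1. ] open 0.0449 q [-0.77  0.73 -0.02  0.82 -0.   -0.36]
grinder frame [-0.0596 -0.4685  0.013 ] delta [-0.0009  0.0001  0.001 ] turn 0.0015 rows 0.03260017181456768 0.012291650820678512
```

Request:
apply_moves(deltas=[[[0,0,0],0],[[0,0,0],0],[[0,0,0],0],[[0,0,0],0],[[0,0,0],0]], fingers=255, newtons=80)

```text
time: 8.72
ee_pos: [0.5295, -0.4075, 0.013]
ee_rot: [3.141, 0.001, 2.739]
ft_force: [-0.2, 2.7, 6.5]
opening: 0.0282
```

Request:
apply_moves(deltas=[[[0,0,-0.01],0],[[0,0,-0.03],0],[[0,0,-0.06],0],[[0,0,-0.1],0],[[0,0,-0.1],0]])

```text
time: 9.13
ee_pos: [0.5316, -0.4103, 0.1198]
ee_rot: [-3.138, 0.009, 2.738]
ft_force: [3.3, -2.0, -5.8]
opening: 0.0286
```

```bash
python3 -c "
from geo import *
from cap import cap
delta([.42,-.15,.31],1.541)
o=cap('j')
d=o['side']['color'][:,:,::-1]
a=cv2.resize(d[160:300,140:280],None,fx=4.2,fy=4.2,interpolation=cv2.INTER_CUBIC)
cv2.imwrite('pics/j_crop.png',a)"
```

```text
t 9.1333 pos [ 0.5316 -0.4103  0.1198] rot [-3.1381  0.0086  2.7385] F [ 3.3 -2.  -5.8] open 0.0286 q [-0.77  0.63  0.1   1.02 -0.   -0.36]
grinder frame [-0.0573 -0.4707  0.1198] delta [ 0.2031  0.195  -0.1926] turn 1.1975 rows 8.181078977926033 9.579872351320283
```

View pics/j_crop.png

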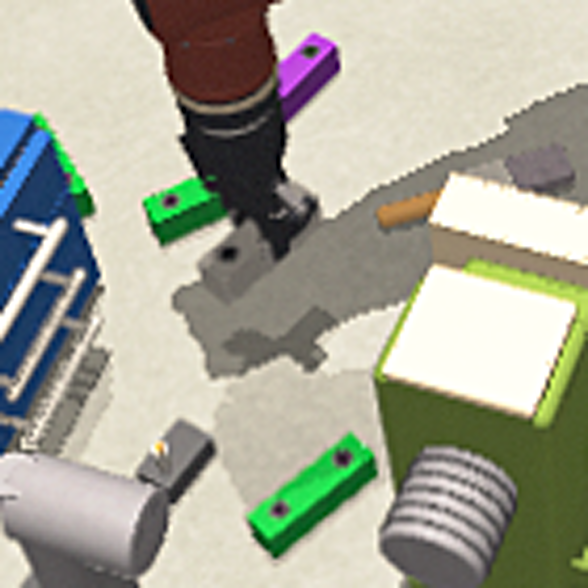

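The side crop shows the jaw held level in the fingers at about (235,265), clear of the bench. I lift and carry it round the front.

Request:
apply_moves(deltas=[[[0,0,-0.04],0],[[0,0,-0.08],0],[[0,0,-0.12],0],[[0.015,0.01,-0.155],0],[[0.03,0.025,-0.185],0.1]])

```text
time: 9.65
ee_pos: [0.5103, -0.3733, 0.2969]
ee_rot: [3.142, -0.003, 2.639]
ft_force: [1.3, -0.0, -8.1]
opening: 0.0282
```

Request:
apply_moves(deltas=[[[0.025,0.025,0],0.1],[[0.05,0.05,0],0.2],[[0.075,0.075,0],0.3],[[0.1,0.1,0],0.4],[[0.125,0.125,0],0.5]])

```text
time: 10.07
ee_pos: [0.4601, -0.2011, 0.2949]
ee_rot: [-3.14, -0.004, 2.133]
ft_force: [0.8, 0.7, -5.9]
opening: 0.0286
```

```bash
python3 -c "
from geo import *
delta([.42,-.1,.30],1.541)"
```

```text
t 10.0667 pos [ 0.4601 -0.2011  0.2949] rot [-3.1396 -0.004   2.1332] F [ 0.8  0.7 -5.9] open 0.0286 q [-0.56  0.22 -0.08  1.28 -0.    0.45]
grinder frame [-0.135  -0.2638  0.2949] delta [ 0.107   0.0199 -0.0047] turn 0.5922 rows 2.6116001627441245 4.737420418236219
```

Request:
apply_moves(deltas=[[[0.025,0.005,-0.01],0.12],[[0.05,0.01,-0.015],0.24],[[0.075,0.015,-0.015],0.36],[[0.1,0.02,-0.015],0.48],[[0.107,0.02,-0.015],0.592]])

```text
time: 10.48
ee_pos: [0.4187, -0.0988, 0.3105]
ee_rot: [-3.137, -0.003, 1.542]
ft_force: [0.4, 0.2, -7.9]
opening: 0.0286
```

```bash
python3 -c "
from geo import *
delta(g2w([.012,0,.31]),1.541)"
```

```text
t 10.4833 pos [ 0.4187 -0.0988  0.3105] rot [-3.1370e+00 -3.0000e-03  1.5421e+00] F [ 0.4  0.2 -7.9] open 0.0286 q [-0.4   0.08 -0.21  1.29  0.    1.2 ]
grinder frame [-0.1795 -0.1628  0.3105] delta [1.625e-01 1.917e-01 1.000e-04] turn 0.0011 rows 6.027198125505876 0.008609947498825932
```

Request:
apply_moves(deltas=[[[0.035,0,0],0],[[0.075,0,0],0],[[0.11,0.01,0],0],[[0.145,0.02,0],0],[[0.1625,0.045,0],0]])

```text
time: 10.9
ee_pos: [0.4672, 0.0628, 0.3107]
ee_rot: [-3.136, -0.001, 1.549]
ft_force: [0.4, -0.9, -7.3]
opening: 0.0283
```

Request:
apply_moves(deltas=[[[0,0.035,0],0],[[0,0.075,0],0],[[0,0.11,0],0],[[0,0.135,0],0],[[0,0.146,0],0]])

```text
time: 11.32
ee_pos: [0.6182, 0.0554, 0.3083]
ee_rot: [-3.137, 0.0, 1.546]
ft_force: [-2.6, -0.0, -8.1]
opening: 0.0285
```

```bash
python3 -c "
from geo import *
from cap import cap
delta(g2w([.012,0,.179]),1.541)
o=cap('k')
d=o['side']['color'][:,:,::-1]
a=cv2.resize(d[150:310,220:420],None,fx=3.5,fy=3.5,interpolation=cv2.INTER_CUBIC)
cv2.imwrite('pics/k_crop.png',a)"
```

```text
t 11.3167 pos [0.6182 0.0554 0.3083] rot [-3.1371e+00  2.0000e-04  1.5463e+00] F [-2.6 -0.  -8.1] open 0.0285 q [-0.03  0.46  0.31  1.42 -0.    1.57]
grinder frame [ 0.0153 -0.0027  0.3083] delta [ 0.0027 -0.0027  0.1293] turn 0.0053 rows 3.102662602643934 0.04254717105850858
```

View pics/k_crop.png

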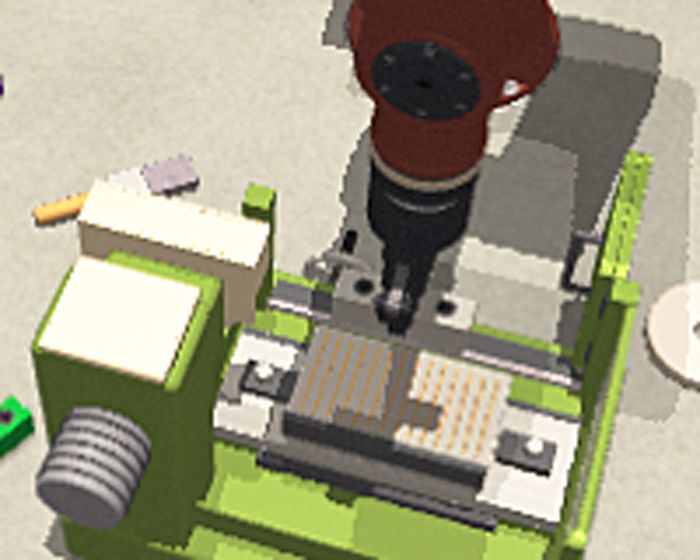

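View pics/k_top.png

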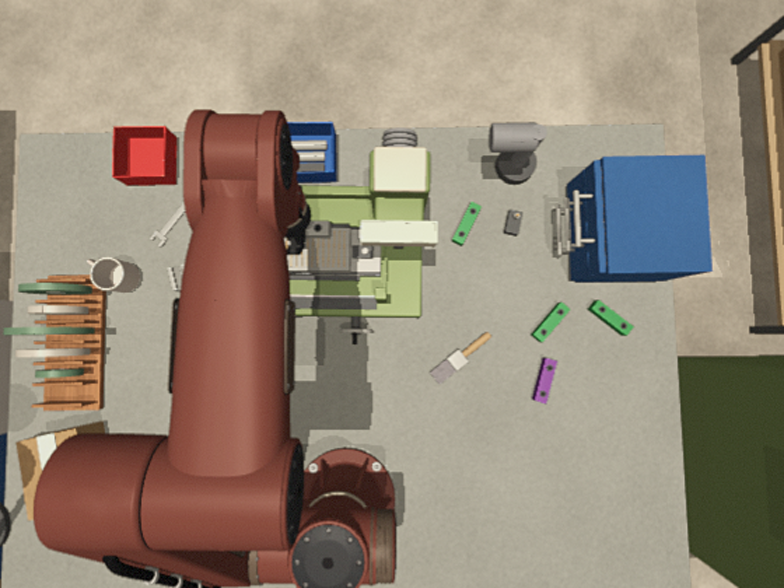

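The jaw hangs level over the chuck's middle, with its holes at (364,286) and (447,308) in the side crop, and the guard is still folded. I descend in stages.

Request:
apply_moves(deltas=[[[0.002,-0.003,0.03],0.005],[[0.002,-0.003,0.06],0.005],[[0.002,-0.003,0.08],0.005],[[0.002,-0.003,0.095],0.005],[[0.002,-0.003,0.1],0.005]])

```text
time: 11.83
ee_pos: [0.6099, 0.0577, 0.2081]
ee_rot: [-3.134, 0.0, 1.542]
ft_force: [-0.8, 0.6, -6.5]
opening: 0.0284
```

```bash
python3 -c "
from geo import *
from cap import cap
o=cap('l',('side',))
delta(g2w([.012,0,.179]),1.541)
d=o['side']['color'][:,:,::-1]
a=cv2.resize(d[100:310,220:420],None,fx=2.8,fy=2.8,interpolation=cv2.INTER_CUBIC)
cv2.imwrite('pics/l_crop.png',a)"
```

```text
t 11.8833 pos [0.6105 0.0577 0.2088] rot [-3.1350e+00  1.0000e-04  1.5415e+00] F [-0.1  0.1 -8.2] open 0.0287 q [-0.02  0.48  0.07  1.17 -0.    1.58]
grinder frame [ 0.0075 -0.0006  0.2088] delta [0.0006 0.0047 0.0298] turn 0.0005 rows 0.7239405962723293 0.004282129407613411
```

View pics/l_crop.png

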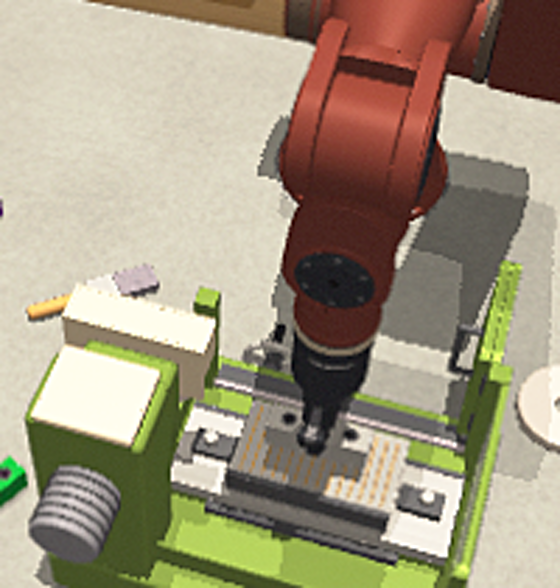

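The arm is well clear of the guard, and the jaw is over the chuck at (320,435). I lower it gently.

Request:
apply_moves(deltas=[[[0,0.003,0.008],0],[[0,0.003,0.014],0],[[0,0.003,0.019],0],[[0,0.003,0.023],0],[[0,0.003,0.025],0]])

```text
time: 12.3
ee_pos: [0.6162, 0.0576, 0.1869]
ee_rot: [-3.141, 0.0, 1.541]
ft_force: [0.1, 0.0, -8.1]
opening: 0.0284
```

Request:
apply_moves(deltas=[[[0,0,0.001],0],[[0,0,0.002],0],[[0,0,0.003],0],[[0,0,0.004],0],[[0,0,0.004],0]])

```text
time: 12.72
ee_pos: [0.6163, 0.0576, 0.1833]
ee_rot: [3.142, 0.0, 1.542]
ft_force: [0.0, -0.6, -7.2]
opening: 0.0282
```

```bash
python3 -c "
from geo import *
delta(g2w([.035,0,.179]),1.541)"
```

```text
t 12.7167 pos [0.6163 0.0576 0.1833] rot [3.1416 0.     1.5416] F [ 0.  -0.6 -7.2] open 0.0282 q [-0.02  0.5   0.03  1.11 -0.    1.58]
grinder frame [ 0.0134 -0.0005  0.1833] delta [0.0005 0.0216 0.0043] turn 0.0006 rows 0.5291304897039589 0.004671094515440899
```

Request:
apply_moves(deltas=[[[0,0,0.001],0],[[0,0,0.002],0],[[0,0,0.003],0],[[0,0,0.003],0],[[0,0,0.003],0]])

```text
time: 13.13
ee_pos: [0.6163, 0.0576, 0.1802]
ee_rot: [-3.141, 0.0, 1.542]
ft_force: [-0.4, 0.4, -7.2]
opening: 0.0285
```

Request:
apply_moves(deltas=[[[0,0,0.0005],0],[[0,0,0.001],0],[[0,0,0.001],0]])

```text
time: 13.38
ee_pos: [0.6163, 0.0575, 0.1792]
ee_rot: [-3.142, 0.0, 1.541]
ft_force: [0.2, 0.4, -6.8]
opening: 0.0287
```

Request:
apply_moves(deltas=[[[0,0,0.0005],0],[[0,0,0.001],0],[[0,0,0.001],0]])

```text
time: 13.63
ee_pos: [0.6164, 0.0575, 0.179]
ee_rot: [3.141, 0.0, 1.541]
ft_force: [-2.6, -0.7, 0.1]
opening: 0.0283
```

Request:
apply_moves(deltas=[[[0,0,0.0005],0],[[0,0,0.001],0],[[0,0,0.001],0]])

```text
time: 13.88
ee_pos: [0.6164, 0.0576, 0.1789]
ee_rot: [3.14, 0.0, 1.542]
ft_force: [-6.3, 0.4, 9.7]
opening: 0.0284
```

Touchdown is at TCP z = 0.179, as predicted. I ease the down-force and slide the held jaw back towards the rail.

Request:
apply_moves(deltas=[[[0,0,-0.001],0],[[0,0.004,-0.001],0],[[0,0.008,-0.001],0],[[0,0.012,-0.001],0],[[0,0.015,-0.001],0]])

```text
time: 14.3
ee_pos: [0.6311, 0.0572, 0.179]
ee_rot: [-3.141, -0.0, 1.542]
ft_force: [-7.9, 0.6, 6.8]
opening: 0.0281
```

Request:
apply_moves(deltas=[[[0,0.001,0],0],[[0,0.002,0],0],[[0,0.003,0],0],[[0,0.003,0],0]])

```text
time: 14.63
ee_pos: [0.634, 0.0571, 0.179]
ee_rot: [-3.141, -0.0, 1.542]
ft_force: [-7.4, -0.2, 5.1]
opening: 0.0283
```

Request:
apply_moves(deltas=[[[0,0.001,0],0],[[0,0.002,0],0],[[0,0.003,0],0],[[0,0.003,0],0]])

```text
time: 14.97
ee_pos: [0.637, 0.057, 0.179]
ee_rot: [-3.141, -0.0, 1.542]
ft_force: [-6.9, 0.3, 5.8]
opening: 0.0284
```

```bash
python3 -c "
from geo import *
delta(g2w([.035,0,.179]),1.541)"
```

```text
t 14.9667 pos [0.637 0.057 0.179] rot [-3.1410e+00 -1.0000e-04  1.5416e+00] F [-6.9  0.3  5.8] open 0.0284 q [-0.03  0.54  0.09  1.12  0.    1.58]
grinder frame [ 0.034  -0.0005  0.179 ] delta [ 0.0005  0.001  -0.    ] turn 0.0006 rows 0.02665797175443454 0.004550172570741751
```

Request:
apply_moves(deltas=[[[0,0.001,0],0],[[0,0.002,0],0],[[0,0.002,0],0]])

```text
time: 15.22
ee_pos: [0.6387, 0.057, 0.179]
ee_rot: [-3.141, -0.0, 1.542]
ft_force: [-8.0, 1.6, 6.6]
opening: 0.0288
```

Request:
apply_moves(deltas=[[[0,0.001,0],0],[[0,0.001,0],0],[[0,0.001,0],0]])

```text
time: 15.47
ee_pos: [0.6387, 0.057, 0.179]
ee_rot: [-3.139, 0.0, 1.541]
ft_force: [-11.9, -0.0, 9.9]
opening: 0.0286
```

It stalled at x = 0.6387 with the force rising, so the rail is reached. A bit more push to square it, then I look.

Request:
apply_moves(deltas=[[[0,0.001,-0.0005],0],[[0,0.0015,-0.0005],0],[[0,0.0015,-0.0005],0]])

```text
time: 15.72
ee_pos: [0.6388, 0.057, 0.179]
ee_rot: [-3.136, 0.0, 1.541]
ft_force: [-16.9, 1.7, 10.8]
opening: 0.0282
```

```bash
python3 -c "
from geo import *
from cap import cap
o=cap('m',('side',))
delta(g2w([.035,0,.179]),1.541)
d=o['side']['color'][:,:,::-1]
a=cv2.resize(d[220:310,270:400],None,fx=6,fy=6,interpolation=cv2.INTER_CUBIC)
cv2.imwrite('pics/m_crop.png',a)"
```

```text
t 15.7667 pos [0.6388 0.057  0.179 ] rot [-3.136   0.      1.5413] F [-16.2   0.8   9.8] open 0.0286 q [-0.02  0.55  0.11  1.13 -0.    1.58]
grinder frame [ 0.0358 -0.0004  0.179 ] delta [ 0.0004 -0.0008  0.    ] turn 0.0003 rows 0.02241600741126635 0.0025750176994741025
```

View pics/m_crop.png

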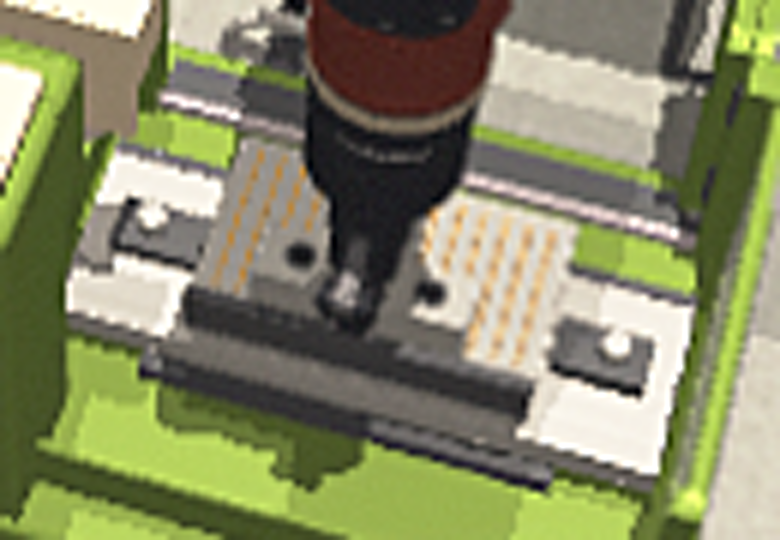

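The jaw lies along the rail, with its holes at (300,255) and (430,292). I relax the push slightly and release.

Request:
apply_moves(deltas=[[[0,-0.001,0],0],[[0,-0.002,-0.0005],0],[[0,-0.002,-0.0005],0]])

```text
time: 16.02
ee_pos: [0.6387, 0.057, 0.179]
ee_rot: [-3.139, -0.0, 1.541]
ft_force: [-8.0, 1.4, 0.4]
opening: 0.0285
```

Request:
apply_moves(deltas=[[[0,0,0],0],[[0,0,0],0],[[0,0,0],0],[[0,0,0],0],[[0,0,0],0]], fingers=130, newtons=40)

```text
time: 16.43
ee_pos: [0.6403, 0.0568, 0.1796]
ee_rot: [3.141, -0.0, 1.541]
ft_force: [-0.6, 0.8, -0.1]
opening: 0.0419
```

Request:
apply_moves(deltas=[[[0,0,-0.005],0],[[0,0,-0.015],0],[[0,0,-0.035],0],[[0,0,-0.06],0],[[0,0,-0.09],0]])

```text
time: 16.85
ee_pos: [0.6392, 0.0569, 0.2703]
ee_rot: [-3.14, 0.0, 1.541]
ft_force: [1.5, 0.6, 0.3]
opening: 0.0421
```

```bash
python3 -c "
from geo import *
from cap import cap
o=cap('n')
delta(g2w([-.005,0,.23]),1.541)
d=o['side']['color'][:,:,::-1]
a=cv2.resize(d[220:310,270:400],None,fx=6,fy=6,interpolation=cv2.INTER_CUBIC)
cv2.imwrite('pics/n_crop.png',a)"
```

```text
t 16.95 pos [0.6422 0.0569 0.2755] rot [ 3.1329 -0.      1.5416] F [0.3 0.3 0.4] open 0.0419 q [-0.03  0.51  0.29  1.34 -0.    1.58]
grinder frame [ 0.0392 -0.0005  0.2755] delta [ 0.0005 -0.0446  0.0451] turn 0.0006 rows 1.5211104472596964 0.00465480701274501
```

View pics/n_crop.png

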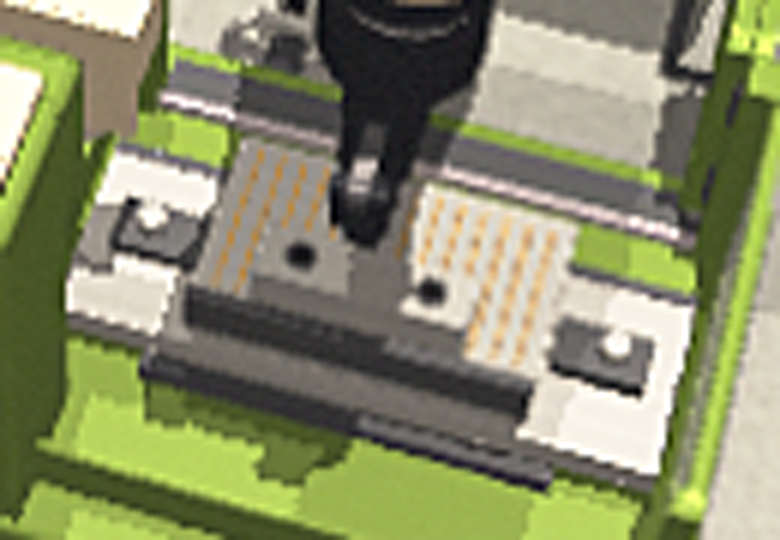

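Request:
apply_moves(deltas=[[[0,-0.01,-0.03],0],[[0,-0.04,-0.04],0],[[0,-0.08,-0.04],0],[[0,-0.12,-0.04],0],[[0,-0.16,-0.04],0]])

```text
time: 17.37
ee_pos: [0.4783, 0.0616, 0.3096]
ee_rot: [3.141, -0.0, 1.541]
ft_force: [-0.3, -0.1, 0.3]
opening: 0.0417
```

Request:
apply_moves(deltas=[[[-0.01,-0.03,0],0],[[-0.04,-0.05,0],0],[[-0.08,-0.05,0],0],[[-0.12,-0.05,0],0],[[-0.16,-0.05,0],0]])

```text
time: 17.78
ee_pos: [0.4248, -0.0983, 0.3105]
ee_rot: [3.139, 0.001, 1.543]
ft_force: [1.4, -0.1, 0.3]
opening: 0.0414
```

Request:
apply_moves(deltas=[[[-0.04,0,0],0],[[-0.08,0,0],0],[[-0.12,0,0],0],[[-0.16,0,0],0],[[-0.2,0,0],0]])

```text
time: 18.2
ee_pos: [0.4189, -0.299, 0.3101]
ee_rot: [3.141, 0.001, 1.541]
ft_force: [0.7, 0.1, 0.2]
opening: 0.0417
```

```bash
python3 -c "
from geo import *
from cap import cap
o=cap('o')
delta(g2w([-.005,0,.23]),1.541)
d=o['side']['color'][:,:,::-1]
a=cv2.resize(d[210:310,270:410],None,fx=4,fy=4,interpolation=cv2.INTER_CUBIC)
d=o['top']['color'][:,:,::-1]
b=cv2.resize(d[150:250,155:295],None,fx=5.6,fy=5.6,interpolation=cv2.INTER_CUBIC)
cv2.imwrite('pics/o_crop.png',a)
cv2.imwrite('pics/o_crop2.png',b)"
```

```text
t 18.3 pos [ 0.4189 -0.302   0.3091] rot [3.1413e+00 1.8000e-03 1.5367e+00] F [-0.3  0.2 -0. ] open 0.0421 q [-0.77  0.24 -0.01  1.31 -0.    0.84]
grinder frame [-0.1732 -0.3658  0.3091] delta [0.3666 0.1667 0.0785] turn -0.0043 rows 9.840502876860143 0.03426776124732456
```

View pics/o_crop.png

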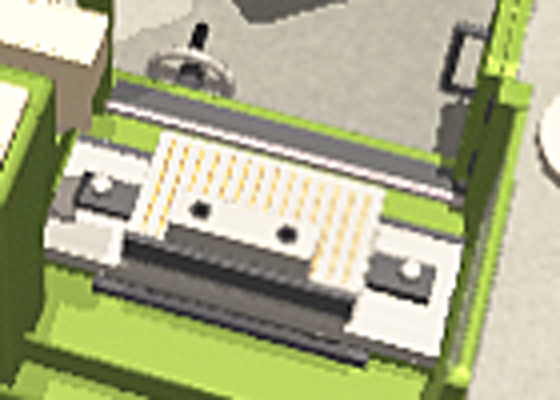

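View pics/o_crop2.png

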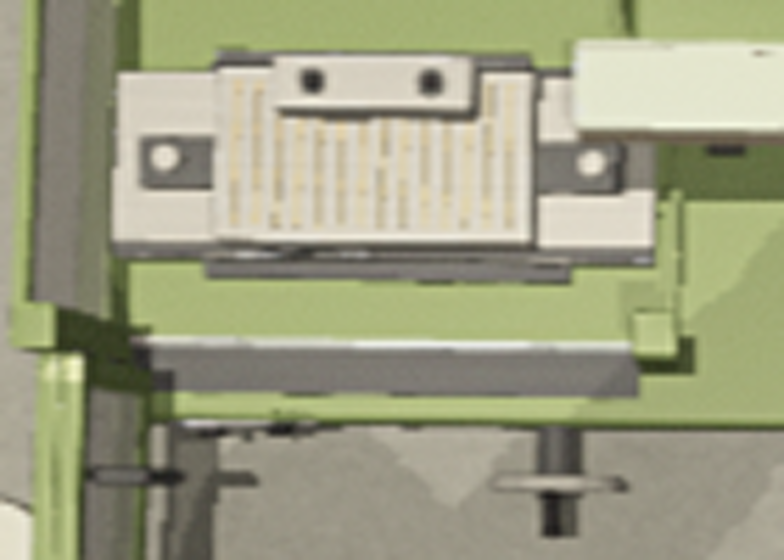

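```bash
python3 -c "
from geo import *
for n,c,P in (('top',lambda u,v:(155+u/5.6-.4,150+v/5.6-.4),((313,81),(431,82))),('side',lambda u,v:(270+u/4-.4,210+v/4-.4),((287,234),(201,210)))):
    d=load('o',n); a,b=[w2g(onz(d,c(*p),.202)) for p in P]; print(n,'left',a.round(4),'right',b.round(4),'mid',((a+b)/2).round(4),'sep',np.linalg.norm(a-b).round(4),'ang',((a-b)[0]/(a-b)[1]).round(4))
# chuck front edge & rail corner in same view for relative x
t=load('o','top');c=lambda u,v:(155+u/5.6-.4,150+v/5.6-.4)
print('front L/R',w2g(onz(t,c(215,241),.166)).round(4),w2g(onz(t,c(530,244),.166)).round(4))
print('rail back L/R',w2g(onz(t,c(216,50),.174)).round(4),w2g(onz(t,c(530,54),.174)).round(4))
print('guard top: middle/foot',[w2g(onz(t,c(*p),.247)).round(4) for p in ((40,370),(84,370),(36,558),(82,558))])
for n,d in [('vb',(180/1.4,277/1.4)),('spare',(210/1.4,358/1.4)),('brush',(460/1.4,357/1.4))]: print(n,onz(t,d,.02))
"
```

```text
top left [0.0361 0.0304 0.202 ] right [ 0.0365 -0.0352  0.202 ] mid [ 0.0363 -0.0024  0.202 ] sep 0.0656 ang -0.0051
side left [0.0346 0.0292 0.202 ] right [ 0.0345 -0.0365  0.202 ] mid [ 0.0346 -0.0036  0.202 ] sep 0.0657 ang 0.0019
front L/R [-0.0498  0.0902  0.166 ] [-0.0491 -0.0891  0.166 ]
rail back L/R [0.0587 0.0912 0.174 ] [ 0.0588 -0.0876  0.174 ]
guard top: middle/foot [array([-0.1291,  0.1621,  0.247 ]), array([-0.1288,  0.1389,  0.247 ]), array([-0.2279,  0.1605,  0.247 ]), array([-0.2276,  0.1363,  0.247 ])]
vb [0.55896772 0.4118999  0.02      ]
spare [0.35281017 0.33354737 0.02      ]
brush [ 0.3446702  -0.29547519  0.02      ]
```

View pics/o_top.png

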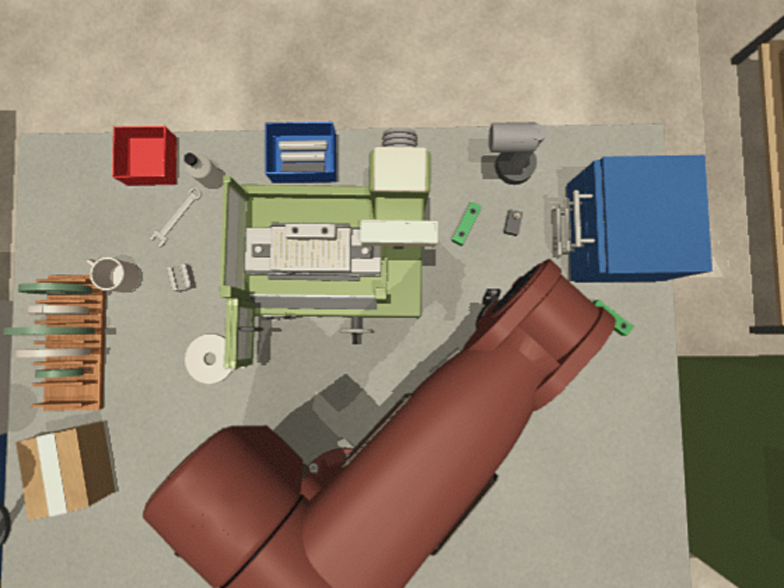

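The top view shows:
- **Jaw:** it bears on the rail at (311,231). Measured mid is x ≈ 0.0355, y ≈ −0.003 in the chuck frame, within 0.005 rad.
- **Guard:** folded at (238,335), 23 to 24 mm across both panels along its length.
- **Bystanders:** the V-block and spare wheel are at their starting pixels.

The arm is clear of everything, so I hand in.

```bash
python3 -c "
from station import workorder,status
print(status.read_state()['ft_force'].round(2)); print(workorder.close_job())"
```

```text
[-0.28  0.17 -0.03]
the job is handed in; nothing more can be done
None
```

I folded the guard flat and set the jaw along the back rail, then handed the job in at about 18 s. No verdict was reported.

**What I did:** I pushed the guard by its handle to the left until it met its stop at 14 N, and it stayed there when I backed off. I gripped the steel jaw, carried it round the front of the grinder and set it down gently. Then I slid it back until it bore on the rail at about 17 N, and released it.

**Last checks:**

| Check | Top view | Side view |
|---|---|---|
| Jaw middle, x (target 32 to 38 mm) | 36.3 mm | 34.6 mm |
| Jaw middle, y (within 25 mm) | −2.4 mm | −3.6 mm |
| Jaw angle to the rail (limit 0.035 rad) | −0.005 rad | +0.002 rad |

- **Guard:** the folded pair measured 23 to 24 mm across along its length, which matches two 12 mm panels lying flat.
- **Arm:** it was clear, with the force reading at about zero.
- **Disagreement:** the two views differ by 1.7 mm in the jaw's x, which is within the calibration error.
- **Bystanders:** the V-block and spare wheel appeared unmoved. The arm hid the brush in the last top view, so I did not re-measure it, but nothing went near it.

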